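# Unlock the paddle, draw it from its sloping stand and hold it level over the mould

### The arm

A 6-joint arm with a two-finger parallel gripper is mounted at the origin on a cart in front of the work surface, level with it; the furniture and walls round the work are solid. World frame = base frame: x ahead of the robot, y to its left, z up, the work surface at z = 0. Lengths are in m, angles in rad, forces in N, time in s.
With the tool pointing down it reaches from about 0.375 to 0.975 m from the base axis. Payload 3.8 kg.
Tool frame: the origin (TCP) lies on the mounting face of the last link; the fingertips stand 166 mm ahead of it and the grasp point (between the pads) lies 147 mm ahead of it (r.grip_point_offset is the z of the grasp point in the tool frame, in m); z points along the fingers, y is the line along which they close (so a half turn about z gives the same grasp; the last joint's range is limited). The gripper opens to 88 mm and grips with 3 to 60 N. Pads are 18 mm wide; open, the fingers measure 123 mm over their backs; the gripper's body (75 mm by 187 mm) begins 45 mm behind the grasp point.
Start: joints at [1.26, 0.264, 1.604, -0, 1.274, -0.037], TCP at [0.183, 0.65, 0.405] pointing down, gripper open.
Joint ranges: [-2.63, 2.63], [-0.94, 2.18], [0.31, 2.57], [-1.31, 4.45], [0, 2.66], [-2.55, 2.55]. Speed limits (rad/s): [2.57, 2.57, 3.14, 3.14, 3.14, 3.14].

### API

Orientations are given as a 3x3 rotation matrix whose columns are the frame's x, y, z axes.
In Python, from plant import r gives the robot as it stands.
- The arm moves only by the tool step_arm, never from a script. Its argument "series" is one flat list of numbers, 6 for each row, row after row: the shift along the world's x, y, z in m, then the turn, a rotation vector about the world's x, y, z in degrees. In form: [tx, ty, tz, wx, wy, wz, tx, ty, tz, wx, wy, wz, ...]. A call has 1 to 12 rows; each row shifts and turns the commanded pose from where the row before left it; what a row does not reach is not made up. A row lasts 1/8 s, in which the tool goes at most 62.5 mm and 10.7 degrees, less where a joint would pass 70% of its speed; a pose out of reach is approached as far as the arm can. A call is refused whole if a number of a shift passes 0.0625 or a number of a turn 10.7, either way. A call with a gripper value outside its range is refused whole. "grip" is the gripper's target within -1 to 1 (shut at 1, half-way at 0, fully open at -1), set as the call begins (left out, the last holds). The fingers move at their own pace and stop on an object; the grip force is fixed at half the most. Time passes only in rows, so rows that do not move let the fingers close. It gives the time, the measured TCP pose, the force, the opening and the grip force at its end, in the units of the state.
- r.get_state(): the state, without advancing time (a new reading comes with each control period).
- r.grab_frame(name): name is "scene" or "top" or "wrist"; returns a dict with "pixels" (400x640x3 uint8, blue, green, red), "mtx" (3x3 intrinsics, pixels), "rvec" (rotation vector, rad) and "tvec" (3), from world to camera coordinates, as OpenCV has them. Camera axes: x right, y down, z forward; pixel columns grow to the right and rows downward; lengths in m; the calibration is good to about 2 mm. A picture is of the moment at which its call begins. There is no depth.
- r.close_job(): hands the job in; it is judged then, once.
The state is a dict: "clock": time; "joint_positions": joint angles; "qd": joint speeds; "tau": joint torques, N m; "ee_pos": TCP position; "eef_rot": TCP orientation; "force": force on the tool from outside, world axes, zero at the start; "wrist_torque": the same for the moment, N m; "grip_width": opening from 0.0 (shut) to 1.0 (fully open); "grip_force": force on a finger pad.
Only numpy, scipy, OpenCV 4.12 (cv2) and the standard library are available. Lean on these libraries where they do the work, as an engineer would, in place of code of your own. Each camera call takes 0.05 s, during which the arm holds its last target. There are 200 camera calls.

### The job

Slide the red transport lock of the sloping tool stand away from the paddle to its end stop, then draw the wooden paddle out of the stand by its handle. Turn the paddle flat and hold it level about 15 cm above the worktop with the middle of its blade straight over the ribbed brass mould, ready to press, and finish while still holding it there in the gripper, still and touching nothing else. Leave the lock open and do not disturb the mould, the blue jar or the glass decanter.

Things in the scene. Friction and masses are not known exactly. Their poses are not given: they have to be found in the camera images.
- stand: Fixed dark grey tool stand: base 150 x 100 x 8 mm with a 77 mm wide sheath sloping at 45 deg. Origin: centre of the base's underside, z up. Mouth 110 mm up, 45 mm from the origin along own -x, roughly facing the robot. The paddle's way out is (-0.707, 0, 0.707) in the stand's frame; fully out after 140 mm (1.5 mm play). The lock's track stands out at the mouth to y = +124 mm.
- lock (a joint): Lock bar across the mouth on the stand's +y side, slides along the stand's +y. 0 = locked (starts at 0 to 0.006 m), 0.035 m = open, at its end stop. Below about 0.02 it covers the paddle's shoulder, so that the paddle cannot come out. Friction about 4 N, damped; stays where it is left.
- lock_tab (a point): Grip point of the lock's red upright tab, 18 mm below its top (top about 172 mm above the worktop). Tab: 18 mm along the stand's x, 10 mm along its y; 28 mm below this point lies the bar, so leave room for fingertips. Moves with the lock; when locked it is 60 mm to the +y side of the paddle's middle.
- paddle: Loose wooden paddle, 255 mm long, about 0.09 kg. Origin: mid length and width, on its flat underside. Own y runs to the handle end, z out of its upper face. Blade y -128 to +3 mm, 62 wide (x), z 0 to 13. Handle y +6 to +128, about 22 wide, z 0 to 22. At the start it stands in the sheath, handle out of the mouth, its y along the way out, its x along the stand's y.
- paddle_blade (a point): Middle of the paddle's blade: 62 mm from the paddle's origin towards the blade's end, at half the blade's thickness.
- paddle_grip (a point): A good place to grip on the handle: on its axis, 45 mm from the paddle's origin towards the handle end. Fingers close across the handle's 22 mm width (paddle's x). At the start about 149 mm above the worktop.
- mould: Loose ribbed brass mould, round with a wider rim, 60 mm diameter, 57 mm high, 0.42 kg. Origin: centre of its underside, z up.
- blue_jar: Loose jar with blue lid, 48 mm diameter, 63 mm high, a bystander. Origin: centre of its underside.
- glass_decanter: Loose small green glass decanter with stopper, 32 x 32 x 92 mm, a fragile bystander. Origin: centre of its underside.
There are look-alikes about, which are no part of the job. What is shaped like the mould but green is not meant.

How it is judged:
On the way, in this order (a step that is already met when the one before it is completed fails the run):
1. the lock is slid to its end stop (joint over 0.031 m) with the paddle still in the stand (value of joint lock above 0.031 m and distance of paddle from where it was at the start of the episode below 0.02 m), for 0.1 s.
2. the paddle is drawn fully out of the stand, held by the fingers (distance of paddle from where it was at the start of the episode above 0.13 m and contact force between paddle and the fingers above 1 N and contact force between paddle and stand below 0.1 N), for 0.1 s.
At the end, for the whole second after the job is handed in: Gripper holds the paddle still, level within 0.2 rad (either face up), blade middle 110-200 mm above the worktop and within 25 mm sideways of the mould axis, touching neither stand nor mould; lock open (over 0.029 m); mould upright, within 30 mm of its start (value of joint lock above 0.029 m and (angle between paddle's own z axis and vertical below 0.2 rad or angle between paddle's own z axis and vertical above 2.94 rad) and height (world z) of paddle_blade between 0.11 and 0.2 m and horizontal distance between paddle_blade and mould below 0.025 m and contact force between paddle and the fingers above 1 N and contact force between paddle and stand below 0.1 N and contact force between paddle and mould below 0.1 N and linear speed of paddle below 0.03 m/s and angular speed of paddle below 0.2 rad/s and angle between mould's own z axis and vertical below 0.1 rad and distance of mould from where it was at the start of the episode below 0.03 m); the arm keeps its last pose, push and grip.
It fails at once if the mould is pushed more than 30 mm or tipped (distance of mould from where it was at the start of the episode above 0.03 m or angle between mould's own z axis and vertical above 0.3 rad).
It fails at once if the blue jar is pushed more than 30 mm or tipped (distance of blue_jar from where it was at the start of the episode above 0.03 m or angle between blue_jar's own z axis and vertical above 0.3 rad).
It fails at once if the glass decanter is pushed more than 30 mm or tipped (distance of glass_decanter from where it was at the start of the episode above 0.03 m or angle between glass_decanter's own z axis and vertical above 0.3 rad).
It also fails if it takes over 51 s, if anything falls off the work surface, if the arm or the gripper's body presses on something with over 40 N, if the wrist force passes 120 N, or if a joint passes its speed limit or range.

## Working session

There is one attempt and no reset: what is moved stays moved. The work goes in short steps, Python scripts to look and compute and a tool call to move; the robot and the scene stay as the last step left them, time stands still between calls to the robot, and variables do not carry over. Pictures are saved under pics/ and viewed, at most 10 in all, crops included, and the job is handed in when it is done.

Besides the shell and the picture viewer there is one more tool, called as name(argument=value, ...) on one line, values as JSON. step_arm: Moves the arm, as the interface text tells. Its arguments: {"type":"object","properties":{"series":{"type":"array"},"grip":{"type":"number"}},"required":["series"]}

```bash
mkdir -p pics; ls; python3 - <<'E'
from plant import r
import cv2,numpy as np,pickle
d={}
for n in ("scene","top","wrist"):
    f=r.grab_frame(n); d[n]=f; cv2.imwrite(f"pics/{n}0.png",f["pixels"])
    R=cv2.Rodrigues(np.array(f["rvec"],float))[0]; print(n,(-R.T@np.ravel(f["tvec"])).round(3),R[2].round(2),f["mtx"][0][0])
pickle.dump(d,open("f0.pkl","wb"))
s=r.get_state(); print(s["clock"],s["ee_pos"],s["eef_rot"],s["grip_width"])
E
```

```text
pics
scene [-0.007 -0.132  0.684] [ 0.62  0.41 -0.67] 426.6588228874621
top [0.425 0.219 0.945] [ 0.1   0.01 -0.99] 501.0459441951365
wrist [0.102 0.673 0.383] [ 0.31 -0.09 -0.95] 341.813659777089
0.15 [0.18244289 0.64961417 0.40370843] [[-9.62747360e-01  2.70401993e-01 -5.32490980e-04]
 [ 2.70402506e-01  9.62746009e-01 -1.61475128e-03]
 [ 7.60216028e-05 -1.69858442e-03 -9.99998555e-01]] 1.0005232942849343
```

View pics/scene0.png

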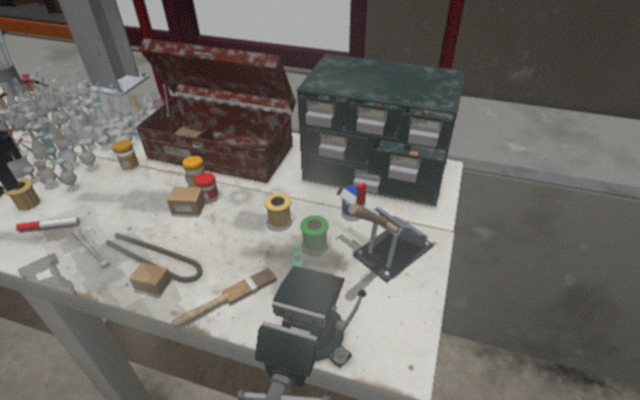

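View pics/top0.png

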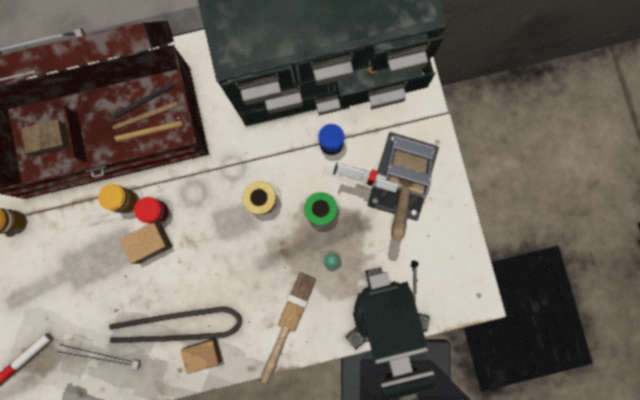

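The scene shows the stand with the paddle at scene (385,230) / top (405,180). The red tab is at scene (361,190) / top (375,178). Candidates for the mould are the brass spool at scene (278,210) / top (259,197), the green one at scene (314,233) / top (321,210), which is excluded, and a brassy item at scene (22,195) / top (12,220). Candidates for the paddle are the one in the stand and the loose brush at scene (225,298). The blue jar is at top (331,138) and the decanter at top (332,260). I'll check these in one close composite.

```bash
python3 - <<'E'
import cv2,numpy as np,pickle
d=pickle.load(open("f0.pkl","rb"))
def c(n,x,y,w,h,W,H): return cv2.resize(d[n]["pixels"][y:y+h,x:x+w],(W,H),interpolation=cv2.INTER_CUBIC)
a=np.hstack([c("scene",330,170,114,114,399,399),c("top",325,125,114,114,399,399)])
b=np.hstack([c("scene",250,180,100,75,266,200),c("scene",0,150,100,75,266,200),c("top",230,165,100,75,266,200)])
cv2.imwrite("pics/c1.png",np.vstack([a,b]))
E
```

```text
(no output)
```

View pics/c1.png

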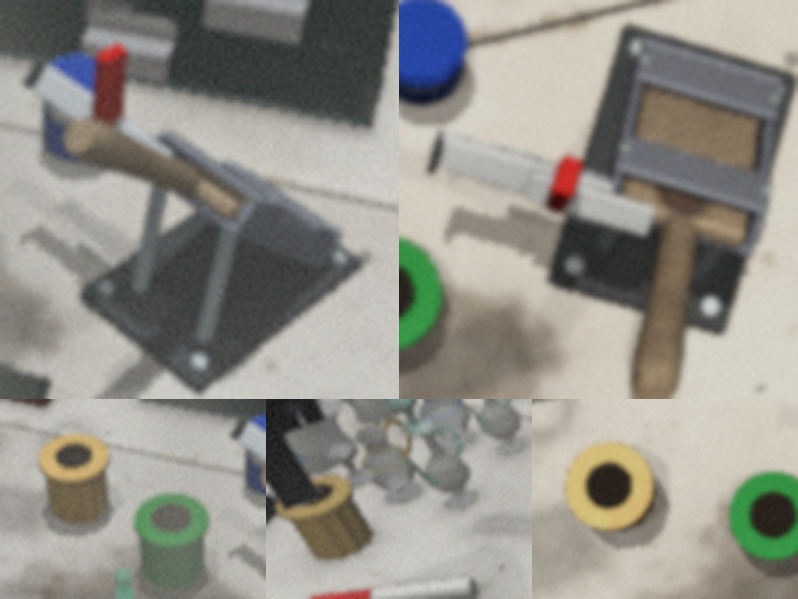

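The composite shows the tab at scene (361,188) and top (373,177), the ribbed brass spool at scene (278,210), and a second brassy ribbed one at scene (22,195) beside a dark object. I'll look at the wrist view for that one and triangulate.

View pics/wrist0.png

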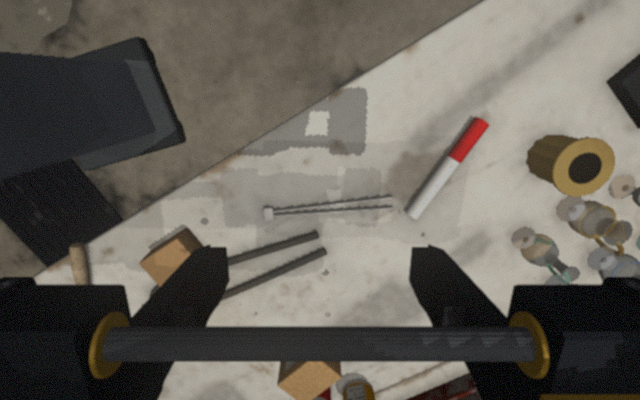

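```bash
cat > h.py <<'E'
import cv2,numpy as np
def cam(f):
    R=cv2.Rodrigues(np.array(f["rvec"],float))[0]; t=np.ravel(f["tvec"]).astype(float); return np.array(f["mtx"],float),R,t
def ray(f,p):
    K,R,t=cam(f); return -R.T@t, R.T@np.linalg.inv(K)@np.array([p[0],p[1],1.])
def tri(*fp):
    A=np.zeros((3,3));b=np.zeros(3);L=[]
    for f,p in fp:
        c,v=ray(f,p); v/=np.linalg.norm(v); P=np.eye(3)-np.outer(v,v); A+=P;b+=P@c;L.append((P,c))
    x=np.linalg.solve(A,b); return x.round(4),[round(1000*np.linalg.norm(P@(x-c)),1) for P,c in L]
def atz(f,p,z):
    c,v=ray(f,p); return (c+v*(z-c[2])/v[2]).round(4)
def proj(f,X):
    K,R,t=cam(f); p=K@(R@np.asarray(X,float)+t); return p[:2]/p[2]
E
python3 - <<'E'
from h import *; import pickle
d=pickle.load(open("f0.pkl","rb")); s,t=d["scene"],d["top"]
# crop->px : stand scene (330+x/3.5,170+y/3.5), top (325+(x-399)/3.5,125+y/3.5)
S=lambda x,y:(330+x/3.5,170+y/3.5); T=lambda x,y:(325+(x-399)/3.5,125+y/3.5)
print("tab top",tri((s,S(112,53)),(t,T(569,171))))
print("handle end",tri((s,S(82,140)),(t,T(652,385))))
for n,a,b in [("bolt front-right",(199,361),(710,306)),("bolt front-left",(105,288),(574,265)),("bolt back-right",(342,257),(765,68)),("track end",(38,75),(436,152))]: print(n,tri((s,S(*a)),(t,T(*b))))
for n,b in [("fl",(553,278)),("fr",(722,332)),("br",(795,78)),("bl",(628,28))]: print("base corner",n,atz(t,T(*b),.008))
print("mould rim",tri((s,(250+74/2.66,180+56/2.66)),(t,(230+77/2.66,165+86/2.66))), "left one",tri((s,(22,187)),(t,(8,218))))
print("green",atz(t,(321,210),.057),"jar",atz(t,(331,138),.063),"decanter",tri((s,(297,250)),(t,(332,260))))
print("clamp",tri((s,(310,290)),(t,(390,310))))
print("scene left object foot",atz(s,(22,207),0))
E
```

```text
tab top (array([0.561 , 0.1558, 0.1714]), [np.float64(0.0), np.float64(0.0)])
handle end (array([0.4652, 0.1211, 0.1978]), [np.float64(0.7), np.float64(0.7)])
bolt front-right (array([0.5178, 0.0663, 0.013 ]), [np.float64(0.8), np.float64(0.8)])
bolt front-left (array([0.5383, 0.1392, 0.0123]), [np.float64(0.6), np.float64(0.6)])
bolt back-right (array([ 0.6516,  0.0336, -0.0018]), [np.float64(1.5), np.float64(1.5)])
track end (array([0.5792, 0.2143, 0.1166]), [np.float64(1.2), np.float64(1.2)])
base corner fl [0.5312 0.1506 0.008 ]
base corner fr [0.5039 0.0597 0.008 ]
base corner br [0.6432 0.0205 0.008 ]
base corner bl [0.6692 0.1114 0.008 ]
mould rim (array([0.5347, 0.3499, 0.0593]), [np.float64(0.7), np.float64(0.7)]) left one (array([0.3761, 0.8722, 0.0236]), [np.float64(124.4), np.float64(124.4)])
green [0.514  0.2395 0.057 ] jar [0.6436 0.2242 0.063 ] decanter (array([0.4261, 0.2177, 0.0768]), [np.float64(0.5), np.float64(0.5)])
clamp (array([0.3438, 0.1245, 0.1111]), [np.float64(3.9), np.float64(3.9)])
scene left object foot [0.2353 0.9053 0.    ]
```

The wrist view shows the second brassy spool at (575,165), with its rim centre at (584,165). I'll compare the sizes and colours of the two brass candidates.

```bash
python3 - <<'E'
from h import *; import pickle
d=pickle.load(open("f0.pkl","rb")); s,t,w=d["scene"],d["top"],d["wrist"]
print("left rim",tri((s,(22,186)),(w,(584,166))))
for n,f,a,b in [("center top x",t,(243,198),(276,198)),("green",t,(305,210),(338,210))]: print(n,np.linalg.norm(atz(f,a,.057)-atz(f,b,.057)))
print("left",np.linalg.norm(atz(w,(584,136),.057)-atz(w,(584,196),.057)))
print("brown 12,220 top:",atz(t,(12,220),.06))
for f,p in [(s,(278,218)),(s,(268,202)),(s,(24,198)),(w,(600,145)),(t,(248,197)),(t,(321,197))]: print(p,f["pixels"][p[1]-1:p[1]+2,p[0]-1:p[0]+2].mean((0,1)).round())
r=lambda n,x,y,w_,h_,W,H:cv2.resize(d[n]["pixels"][y:y+h_,x:x+w_],(W,H),interpolation=cv2.INTER_CUBIC)
cv2.imwrite("pics/c2.png",np.vstack([np.hstack([r("scene",255,185,80,60,400,300),r("scene",0,165,80,60,400,300)]),np.hstack([r("wrist",515,120,120,90,400,300),r("top",230,165,80,60,400,300)])]))
E
```

```text
left rim (array([0.2572, 0.9096, 0.045 ]), [np.float64(3.5), np.float64(3.5)])
center top x 0.05901025334634657
green 0.058812243623245684
left 0.06202910607126303
brown 12,220 top: [0.4849 0.7881 0.06  ]
(278, 218) [ 77. 100. 114.]
(268, 202) [119. 178. 208.]
(24, 198) [ 65.  90. 103.]
(600, 145) [ 70. 116. 140.]
(248, 197) [114. 177. 199.]
(321, 197) [ 67. 144.  52.]
```

View pics/c2.png

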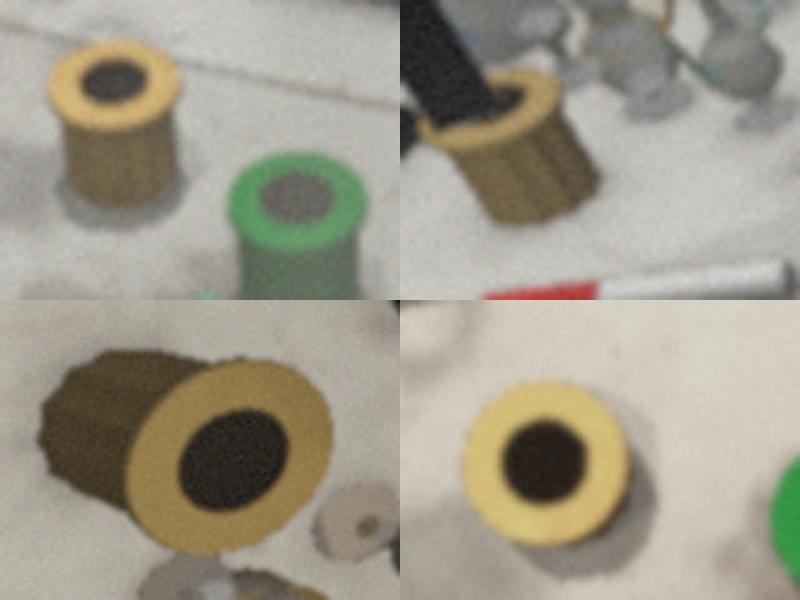

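Both brass items are upright and about 60 mm across. The far one at (0.26,0.91) stands among clutter. I'll get a close wrist view of the central one to decide, and check what the dark object near (0.34,0.12) is. I'm moving toward the stand and the central spool at the same time.

```bash
python3 - <<'E'
from h import *; import pickle
d=pickle.load(open("f0.pkl","rb")); s,t=d["scene"],d["top"]
for X in [(0,0,0),(0,0,.2),(0,0,.4),(.2,0,.4),(.1,.3,.6)]: print(X,proj(s,X).round(),proj(t,X).round())
print([atz(t,p,0) for p in [(415,262),(345,340),(430,325),(368,272)]])
print([atz(s,p,0) for p in [(342,355),(362,292),(290,275)]])
E
```

```text
(0, 0, 0) [240. 587.] [449. 502.]
(0, 0, 0.2) [209. 553.] [483. 571.]
(0, 0, 0.4) [144. 483.] [543. 695.]
(0.2, 0, 0.4) [329. 262.] [539. 484.]
(0.1, 0.3, 0.6) [-106.   -9.] [190. 784.]
[array([0.4253, 0.0624, 0.    ]), array([0.2793, 0.1911, 0.    ]), array([0.3099, 0.0343, 0.    ]), array([0.4049, 0.1503, 0.    ])]
[array([0.3246, 0.0529, 0.    ]), array([0.4599, 0.0891, 0.    ]), array([0.4177, 0.2334, 0.    ])]
```

step_arm(series=[0.02,-0.04,0.0,0,0,0,0.03,-0.05,0.0,0,0,0,0.03,-0.05,0.0,0,0,0,0.02,-0.03,0,0,0,0])

```text
clock: 0.65
ee_pos: [0.2832, 0.4776, 0.4043]
eef_rot: [[-0.963, 0.271, -0.0], [0.271, 0.963, -0.001], [-0.0, -0.001, -1.0]]
force: [0.0, -0.2, 0.3]
grip_width: 1.0
grip_force: 0.0
```

```bash
python3 - <<'E'
from plant import r
import cv2,numpy as np,pickle
d={}
for n in ("scene","wrist"):
    f=r.grab_frame(n); d[n]=f
pickle.dump(d,open("f1.pkl","wb"))
cv2.imwrite("pics/w1.png",np.vstack([d["wrist"]["pixels"],cv2.resize(d["scene"]["pixels"][230:390,210:466],(640,400))[:200]]))
E
```

```text
(no output)
```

View pics/w1.png

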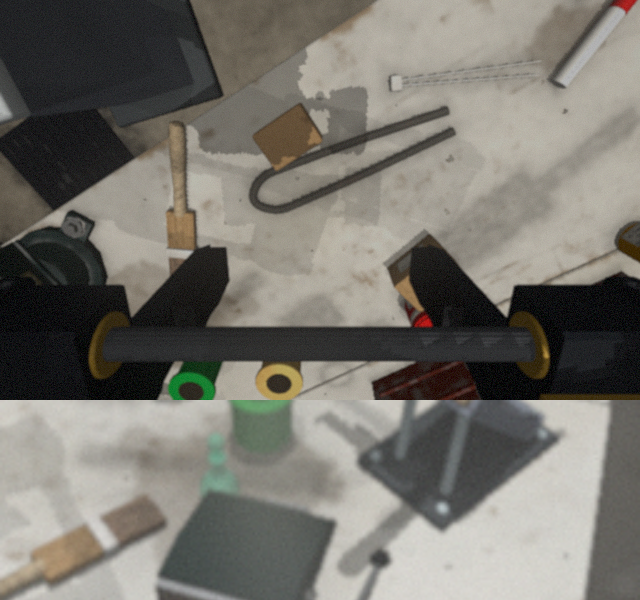

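The wrist view shows the vise at (55,250) left of the fingers, the green spool at (190,385) and the central brass spool at (279,380). The lower strip shows a vise block between the robot and the stand. I'll go on to above the tab, from where the wrist camera should see the central spool the way it saw the other one.

```bash
python3 - <<'E'
from h import *; import pickle
d=pickle.load(open("f0.pkl","rb")); s,t=d["scene"],d["top"]
print("cabinet foot",[atz(s,p,0) for p in [(303,183),(437,199)]], "drawer pull front",tri((s,(420,172)),(t,(388,97))))
print("vise far-top corners",tri((s,(292,266)),(t,(368,290))),tri((s,(344,278)),(t,(413,284))))
E
```

```text
cabinet foot [array([0.6772, 0.3837, 0.    ]), array([0.802 , 0.0713, 0.    ])] drawer pull front (array([0.7116, 0.1136, 0.1199]), [np.float64(17.3), np.float64(17.3)])
vise far-top corners (array([0.3697, 0.1684, 0.12  ]), [np.float64(13.1), np.float64(13.1)]) (array([0.3881, 0.0875, 0.1206]), [np.float64(2.5), np.float64(2.5)])
```

step_arm(series=[0.035,-0.04,0,0,0,0,0.035,-0.04,0,0,0,0,0.035,-0.04,0,0,0,0,0.035,-0.04,0,0,0,0,0.035,-0.04,0,0,0,0,0.035,-0.04,0,0,0,0,0.035,-0.04,0,0,0,0,0.033,-0.042,0,0,0,0,0,0,0,0,0,0], grip=0.0)

```text
clock: 1.88
ee_pos: [0.5624, 0.1561, 0.4043]
eef_rot: [[-0.962, 0.274, 0.0], [0.274, 0.962, -0.0], [-0.0, -0.0, -1.0]]
force: [-0.6, -0.1, -0.2]
grip_width: 0.499
grip_force: 0.0
```

```bash
python3 - <<'E'
from plant import r
import cv2,numpy as np,pickle
from h import *
d={}
for n in ("scene","wrist","top"):
    d[n]=r.grab_frame(n)
pickle.dump(d,open("f2.pkl","wb"))
f0=pickle.load(open("f0.pkl","rb"))
print(proj(d["wrist"],(.5347,.3499,.057)),proj(d["wrist"],(.561,.1558,.1714)))
w=d["wrist"]["pixels"]
x,y=proj(d["wrist"],(.5347,.3499,.057)).astype(int); x=min(max(x-80,0),480);y=min(max(y-50,0),280)
cr=cv2.resize(w[y:y+120,x:x+160],(320,240)); cl=cv2.resize(f0["wrist"]["pixels"][100:220,480:640],(320,240))
print(x,y)
cv2.imwrite("pics/w2.png",np.vstack([cv2.resize(w,(576,360)),np.hstack([cr,cl])[:,:576]]))
E
```

```text
[513.23100124  87.37174413] [315.15147971 213.65986438]
433 37
```

View pics/w2.png

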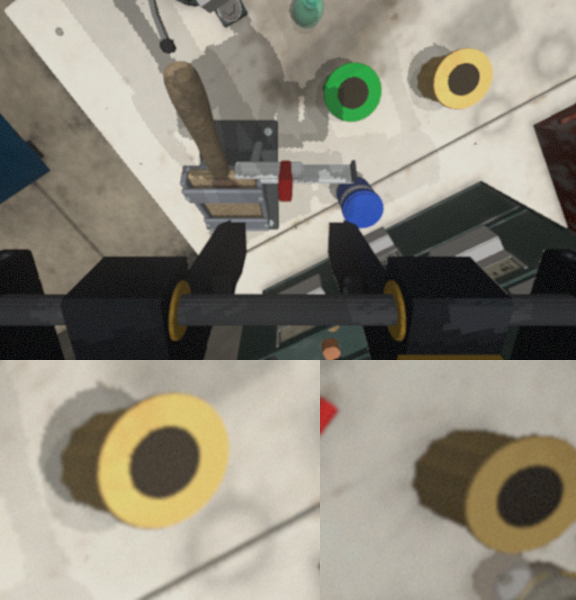

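The wrist view shows the tab at image (318,200), the handle at (215,130), the blue jar at (400,230) and the central brass spool at (513,88). The two brass spools look alike, so I'll measure rim height and diameter of both, with crops of the unobstructed scene view.

```bash
python3 - <<'E'
from h import *; import pickle
f0=pickle.load(open("f0.pkl","rb"));f1=pickle.load(open("f1.pkl","rb"));f2=pickle.load(open("f2.pkl","rb"))
def ell(f,box,thr):
    x,y,w,h=box; im=cv2.GaussianBlur(f["pixels"],(0,0),1)[y:y+h,x:x+w]; hsv=cv2.cvtColor(im,cv2.COLOR_BGR2HSV)
    m=((hsv[...,0]>12)&(hsv[...,0]<32)&(hsv[...,1]>80)&(hsv[...,2]>thr)).astype(np.uint8)
    c=max(cv2.findContours(m,0,2)[0],key=cv2.contourArea); e=cv2.fitEllipse(cv2.convexHull(c)); return (e[0][0]+x,e[0][1]+y),e[1]
C=[(f2["wrist"],(460,40,110,90),170),(f2["top"],(235,175,50,45),150),(f2["scene"],(255,185,48,32),150),(f0["scene"],(255,185,48,32),150),(f0["top"],(235,175,50,45),150)]
L=[(f0["wrist"],(520,125,110,80),110),(f2["scene"],(0,170,50,30),130)]
for n,S in (("C",C),("L",L)):
    E=[(f,)+ell(f,b,t) for f,b,t in S]
    x,res=tri(*[(f,e) for f,e,_ in E]); print(n,x,res)
    for f,e,ax in E:
        c=cam(f); dep=(c[1]@x+c[2])[2]; print("  ",np.round(e,1),np.round(ax,1),"diam~",round(max(ax)*dep/c[0][0,0],4))
p=f2["scene"]["pixels"]
cv2.imwrite("pics/c3.png",np.hstack([cv2.resize(p[165:225,0:80],(400,300),interpolation=2),cv2.resize(p[185:245,245:325],(400,300),interpolation=2)]))
E
```

```text
C [0.5342 0.3508 0.0567] [np.float64(0.4), np.float64(0.7), np.float64(0.2), np.float64(0.2), np.float64(0.5)]
   [514.2  86.9] [59.8 72.1] diam~ 0.0658
   [259.2 197.9] [31.5 32.2] diam~ 0.0576
   [277.2 202. ] [16.9 25.1] diam~ 0.0561
   [277.2 201.9] [16.8 25. ] diam~ 0.0558
   [258.8 197.5] [31.7 32.3] diam~ 0.0577
L [0.2489 0.9004 0.0552] [np.float64(0.4), np.float64(0.4)]
   [583.2 166.9] [52.2 66.6] diam~ 0.0654
   [ 17.5 187.2] [12.6 28.3] diam~ 0.0665
```

View pics/c3.png

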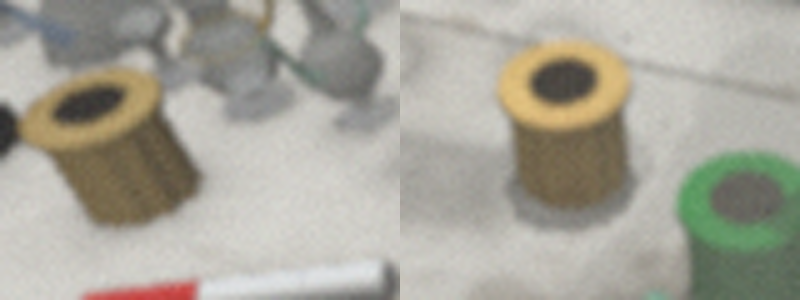

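The two spools are the same size (rims 55–57 mm high). The central one at (0.534,0.351) sits in the work area and casts its own shadow like the other task objects. The far one at (0.249,0.900) stands among the background glassware. I choose the central one and go for the lock.

step_arm(series=[0,0,-0.03,0,0,0,0,0,-0.03,0,0,0,0,0,-0.025,0,0,0,0,0,-0.015,0,0,0,0,0,0,0,0,0])

```text
clock: 2.65
ee_pos: [0.5595, 0.1588, 0.3036]
eef_rot: [[-0.963, 0.269, -0.002], [0.269, 0.963, -0.0], [0.002, -0.001, -1.0]]
force: [-0.2, 0.3, -0.3]
grip_width: 0.502
grip_force: 0.0
```

step_arm(series=[0,0,0,0,0,0,0,0,0,0,0,0,0,0,0,0,0,0,0,0,0,0,0,0,0,0,0,0,0,0], grip=1.0)

```text
clock: 3.28
ee_pos: [0.5607, 0.1574, 0.3055]
eef_rot: [[-0.963, 0.271, 0.001], [0.271, 0.963, -0.001], [-0.001, -0.0, -1.0]]
force: [-1.3, -3.1, 4.3]
grip_width: 0.107
grip_force: 30.0
```

step_arm(series=[0.0014,0.005,0,0,0,0,0.0014,0.005,0,0,0,0,0.0014,0.005,0,0,0,0,0.0014,0.005,0,0,0,0,0.0014,0.005,0,0,0,0,0.0014,0.005,0,0,0,0,0.0014,0.005,0,0,0,0,0,0,0,0,0,0])

```text
clock: 4.28
ee_pos: [0.5703, 0.191, 0.3054]
eef_rot: [[-0.963, 0.27, -0.001], [0.27, 0.963, -0.005], [-0.0, -0.005, -1.0]]
force: [-3.2, -11.2, 8.7]
grip_width: 0.109
grip_force: 30.0
```

The tab has moved 35 mm and there is an 11 N reaction from the end stop. Release and rise.

step_arm(series=[0,0,0,0,0,0,0,0,0,0,0,0,0,0,0,0,0,0], grip=0.2)

```text
clock: 4.65
ee_pos: [0.5702, 0.1932, 0.3044]
eef_rot: [[-0.963, 0.27, -0.0], [0.27, 0.963, 0.0], [0.0, 0.0, -1.0]]
force: [-1.0, -0.4, -0.0]
grip_width: 0.394
grip_force: 0.0
```

step_arm(series=[0,0,0.02,0,0,0,0,0,0.04,0,0,0,0,0,0.04,0,0,0,0,0,0.02,0,0,0,0,0,0,0,0,0])

```text
clock: 5.28
ee_pos: [0.5708, 0.1931, 0.4273]
eef_rot: [[-0.963, 0.27, 0.004], [0.27, 0.963, 0.001], [-0.004, 0.002, -1.0]]
force: [0.3, 0.8, -0.6]
grip_width: 0.404
grip_force: 0.0
```

```bash
python3 - <<'E'
from plant import r
import pickle
from h import *
d={n:r.grab_frame(n) for n in ("scene","wrist","top")}
pickle.dump(d,open("f3.pkl","wb"))
s=r.get_state(); print(s["ee_pos"],s["grip_width"])
yS=np.array([.28,.96,0]);xS=np.array([.96,-.28,0]);z=np.array([0,0,1.])
a=(-xS+z)*.7071; n=(xS+z)*.7071
o=np.array([.5442,.0981,.1094])
out=[]
for k in ("wrist","scene","top"):
    im=d[k]["pixels"].copy()
    big=cv2.resize(im,None,fx=4,fy=4,interpolation=2)
    def L(p,q,c): cv2.line(big,*[tuple(int(v) for v in proj(d[k],X)*4+1.5) for X in (p,q)],c,1)
    for zz,c in ((0,(255,0,0)),(.022,(0,0,255))):
        for xx in (-.011,.011): L(o+a*.006+yS*xx+n*zz,o+a*.128+yS*xx+n*zz,c)
        L(o+a*.128-yS*.011+n*zz,o+a*.128+yS*.011+n*zz,c)
    g=o+a*.045+n*.011; cv2.circle(big,tuple(int(v) for v in proj(d[k],g)*4+1.5),4,(0,255,0),-1)
    L(o-yS*.031+n*.013,o+yS*.031+n*.013,(255,0,255))
    c=(proj(d[k],g)*4).astype(int); y0=max(c[1]-200,0);x0=max(c[0]-130,0)
    out.append(big[y0:y0+400,x0:x0+260])
cv2.imwrite("pics/o3.png",np.hstack(out))
E
```

```text
[0.56976923 0.19271929 0.4227626 ] 0.3929089717700376
```

View pics/o3.png

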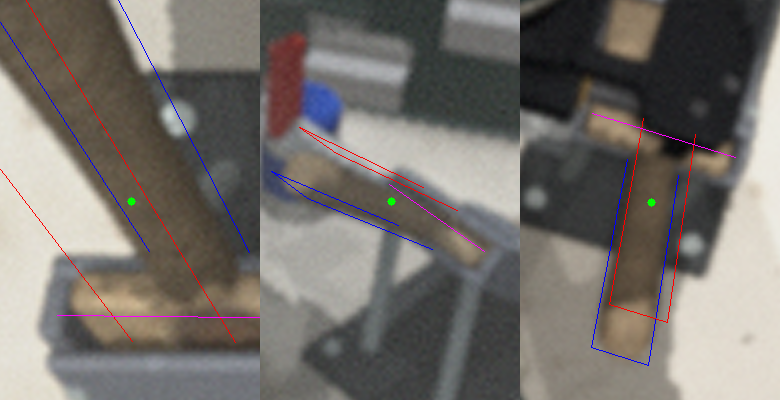

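The overlay shows the lateral fit is good in top and the handle about 5–10 mm lower than the model, with its end at scene crop (305,165). I'll aim slightly lower than the stated height, take the handle 57 mm from the paddle's origin, and tilt 22° so the gripper body clears the tab.

step_arm(series=[0.008,-0.028,0,1.55,5.3,0,0.008,-0.028,-0.01,1.55,5.3,0,0.008,-0.028,-0.015,1.55,5.3,0,0.008,-0.028,-0.018,1.55,5.3,0,0,0,0,0,0,0,0,0,0,0,0,0], grip=-0.1)

```text
clock: 6.18
ee_pos: [0.6021, 0.0812, 0.3807]
eef_rot: [[-0.892, 0.272, -0.362], [0.25, 0.962, 0.106], [0.377, 0.004, -0.926]]
force: [-0.4, 0.5, -0.1]
grip_width: 0.551
grip_force: 0.0
```

step_arm(series=[-0.009,0.0026,-0.0235,0,0,0,-0.009,0.0026,-0.0235,0,0,0,-0.009,0.0026,-0.0235,0,0,0,-0.005,0.0015,-0.0125,0,0,0,-0.004,0.001,-0.01,0,0,0,0,0,0,0,0,0])

```text
clock: 6.92
ee_pos: [0.566, 0.0915, 0.2886]
eef_rot: [[-0.892, 0.271, -0.361], [0.249, 0.963, 0.105], [0.376, 0.004, -0.927]]
force: [0.2, -0.5, 0.4]
grip_width: 0.551
grip_force: 0.0
```

step_arm(series=[0,0,0,0,0,0,0,0,0,0,0,0,0,0,0,0,0,0,0,0,0,0,0,0,0,0,0,0,0,0], grip=1.0)

```text
clock: 7.55
ee_pos: [0.5666, 0.0911, 0.2891]
eef_rot: [[-0.893, 0.271, -0.36], [0.25, 0.962, 0.106], [0.375, 0.004, -0.927]]
force: [1.4, 0.4, 2.1]
grip_width: 0.208
grip_force: 29.9
```

The grip holds at 18 mm with 30 N. I'll draw out gently first to check the force.

step_arm(series=[-0.0068,0.002,0.0071,0,0,0,-0.0068,0.002,0.0071,0,0,0,-0.0068,0.002,0.0071,0,0,0])

```text
clock: 7.92
ee_pos: [0.5453, 0.0973, 0.3106]
eef_rot: [[-0.892, 0.271, -0.361], [0.25, 0.963, 0.106], [0.376, 0.004, -0.927]]
force: [0.5, 0.6, -1.8]
grip_width: 0.205
grip_force: 29.9
```

step_arm(series=[-0.0082,0.0024,0.0085,0,0,0,-0.0082,0.0024,0.0085,0,0,0,-0.0082,0.0024,0.0085,0,0,0,-0.0082,0.0024,0.0085,0,0,0,-0.0082,0.0024,0.0085,0,0,0,-0.0082,0.0024,0.0085,0,0,0,-0.0082,0.0024,0.0085,0,0,0,-0.0082,0.0024,0.0085,0,0,0,-0.0082,0.0024,0.0085,0,0,0,-0.0082,0.0024,0.0085,0,0,0,-0.0082,0.0024,0.0085,0,0,0,-0.0082,0.0024,0.0085,0,0,0])

```text
clock: 9.43
ee_pos: [0.4469, 0.1261, 0.4126]
eef_rot: [[-0.892, 0.271, -0.361], [0.25, 0.963, 0.106], [0.376, 0.004, -0.927]]
force: [0.5, -0.2, -1.8]
grip_width: 0.208
grip_force: 30.0
```

step_arm(series=[0,0,0.02,0,0,0,0,0,0.02,0,0,0,0,0,0,0,0,0])

```text
clock: 9.8
ee_pos: [0.4484, 0.126, 0.4548]
eef_rot: [[-0.894, 0.271, -0.356], [0.25, 0.962, 0.106], [0.372, 0.006, -0.928]]
force: [0.3, -0.3, -0.5]
grip_width: 0.204
grip_force: 30.0
```

The paddle is out. Turn it level while backing off, still high up.

step_arm(series=[-0.0166,0,0,-2.52,-8.64,0,-0.0166,0.01,0,-2.52,-8.64,0,-0.0166,0.02,0,-2.52,-8.64,0,-0.0166,0.03,0,-2.52,-8.64,0,-0.0166,0.03,0,-2.52,-8.64,0,0,0.04,0,0,0,0,0,0.04,0,0,0,0,0,0.04,0,0,0,0,0,0.04,0,0,0,0,0,0.024,0,0,0,0,0,0,0,0,0,0,0,0,0,0,0,0])

```text
clock: 11.3
ee_pos: [0.3645, 0.3994, 0.4513]
eef_rot: [[-0.887, 0.271, 0.373], [0.248, 0.962, -0.11], [-0.389, -0.005, -0.921]]
force: [-0.9, -1.2, -0.8]
grip_width: 0.206
grip_force: 29.9
```

step_arm(series=[0,0,-0.03,0,0,0,0,0,-0.03,0,0,0,0,0,-0.03,0,0,0,0,0,-0.03,0,0,0,0,0,-0.03,0,0,0,0,0,0,0,0,0,0,0,0,0,0,0])

```text
clock: 12.18
ee_pos: [0.365, 0.3997, 0.3033]
eef_rot: [[-0.886, 0.272, 0.375], [0.249, 0.962, -0.108], [-0.39, -0.002, -0.921]]
force: [-0.3, 0.4, -1.5]
grip_width: 0.206
grip_force: 29.9
```

```bash
python3 - <<'E'
from plant import r
import pickle
from h import *
d={n:r.grab_frame(n) for n in ("scene","wrist","top")}
pickle.dump(d,open("f4.pkl","wb"))
s=r.get_state(); R=np.array(s["eef_rot"]);g=np.array(s["ee_pos"])+R[:,2]*.147; print(s["ee_pos"],g)
u=np.array([.96,-.28,0]);v=np.array([.28,.96,0]);z=np.array([0,0,1.])
out=[]
for k,(cx,cy,w,h) in {"scene":(200,140,170,130),"top":(180,130,190,145)}.items():
    big=cv2.resize(d[k]["pixels"],None,fx=3,fy=3,interpolation=2)
    def P(X): return tuple(int(q) for q in proj(d[k],X)*3+1)
    o=g+u*.057-z*.011
    q=[o+u*a+v*b+z*c for c in (0,.013) for a,b in ((-.003,-.031),(.128,-.031),(.128,.031),(-.003,.031))]
    for i,c in ((0,(255,0,0)),(4,(0,0,255))): cv2.polylines(big,[np.array([P(X) for X in q[i:i+4]])],True,c,1)
    cv2.circle(big,P(o+u*.062+z*.0065),4,(0,255,0),-1); cv2.circle(big,P((.534,.351,.057)),4,(255,0,255),-1)
    out.append(cv2.resize(big[cy*3:(cy+h)*3,cx*3:(cx+w)*3],(400,305)))
cv2.imwrite("pics/o4.png",np.vstack([np.hstack(out),cv2.resize(d["wrist"]["pixels"],(472,295)) .copy() if 0 else cv2.copyMakeBorder(cv2.resize(d["wrist"]["pixels"],(472,295)),0,0,0,328,0)]))
E
```

```text
[0.36508158 0.40038339 0.30397813] [0.42032066 0.38472596 0.16865448]
```

View pics/o4.png

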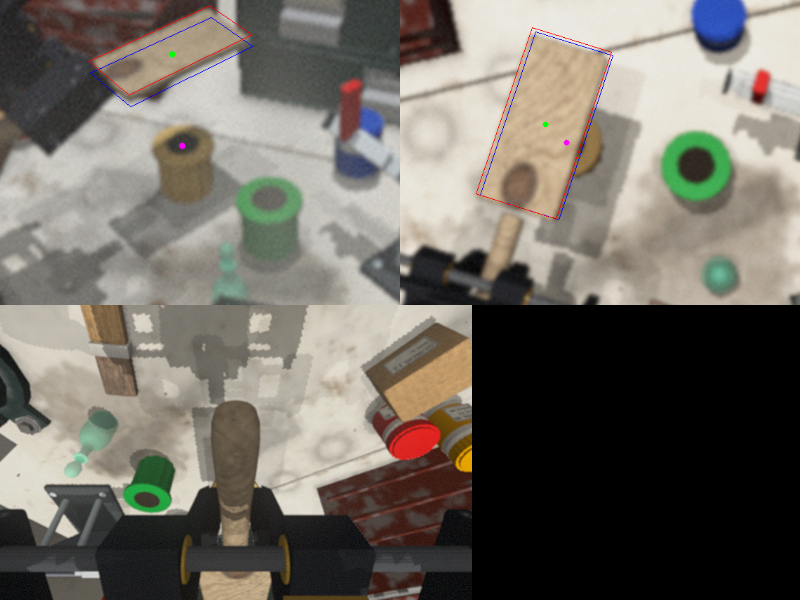

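The overlay shows the blade matching the predicted level outline (top crop, centre (545,125)), above the mould at (566,142) apart by parallax only. The tab is at its outer end. I'll check numerically for tilt and offset.

step_arm(series=[0,0,-0.006,0,0,0,0,0,-0.006,0,0,0,0,0,0,0,0,0])

```text
clock: 12.7
ee_pos: [0.3642, 0.3996, 0.289]
eef_rot: [[-0.887, 0.271, 0.373], [0.248, 0.963, -0.11], [-0.389, -0.005, -0.921]]
force: [-0.4, -0.4, -1.8]
grip_width: 0.206
grip_force: 29.9
```

```bash
python3 - <<'E'
from h import *; import pickle
d=pickle.load(open("f4.pkl","rb")); s,t=d["scene"],d["top"]
T=[(243.2,144.3),(280.7,155.7),(256,233.6),(217,221.7)];S=[(287.1,143.4),(306.2,156.1),(256.1,181.2),(240.4,168.9)]
X=[tri((s,a),(t,b)) for a,b in zip(S,T)]
for x in X: print(x)
print(np.mean([x[0] for x in X],0))
print("tab proj open",proj(s,np.array([.561,.1558,.1714])+.035*np.array([.28,.96,0])).round(),"seen", (200+351/2.353,140+85/2.353))
E
```

```text
(array([0.6035, 0.3634, 0.1689]), [np.float64(1.8), np.float64(1.8)])
(array([0.5873, 0.3029, 0.1677]), [np.float64(0.7), np.float64(0.7)])
(array([0.4641, 0.3367, 0.1688]), [np.float64(0.1), np.float64(0.1)])
(array([0.4832, 0.3981, 0.1619]), [np.float64(2.2), np.float64(2.2)])
[0.534525 0.350275 0.166825]
tab proj open [349. 177.] seen (349.171270718232, 176.12409689757754)
```

The blade is level and centred on (0.5345,0.350), about 155 mm up, against the mould at (0.534,0.351). The lock shows fully open. Settle and hand in.

step_arm(series=[0,0,0,0,0,0,0,0,0,0,0,0,0,0,0,0,0,0,0,0,0,0,0,0])

```text
clock: 13.2
ee_pos: [0.3646, 0.4, 0.2901]
eef_rot: [[-0.887, 0.271, 0.374], [0.248, 0.963, -0.109], [-0.389, -0.003, -0.921]]
force: [0.2, 1.4, -1.3]
grip_width: 0.211
grip_force: 29.9
```

```bash
python3 -c "
from plant import r
print(r.close_job())"
```

```text
the job is handed in; nothing more can be done
None
```

I handed the job in at about 13 s with the lock open and the paddle held level about 155 mm up, its blade centred within about 1 mm of the central brass mould. No verdict came back, and I chose that mould over an identical-looking one in the far-left clutter by its place and shadow.

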